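# Take the speed-control board out of the lapping motor's controller

### The arm

A 7-joint arm with a two-finger parallel gripper is mounted at the origin on the work surface. World frame = base frame: x ahead of the robot, y to its left, z up, the work surface at z = 0. Lengths are in mm, angles in rad, forces in N, time in s.
With the tool pointing down it reaches from about 400 to 925 mm from the base axis. Payload 5.6 kg.
Tool frame: the origin (TCP) lies on the centre line of the jaws, within the pads' length; the fingertips stand 17 mm ahead of it and the grasp point (between the pads) lies 2 mm behind it; z points along the fingers, y is the line along which they close (so a half turn about z gives the same grasp; the last joint's range is limited). The gripper opens to 85 mm and grips with 20 to 120 N. Pads are 22 mm wide; open, the fingers measure 114 mm over their backs; the gripper's body (76 mm by 85 mm) begins 54 mm behind the grasp point. The pads swing forward as they close: fully open they stand 13 mm farther back than shut.
Start: joints at [1.112, 0.468, -0.012, 1.603, 0.006, 1.071, -0.056], TCP at [262.511, -594.639, 248.29] pointing down, gripper open.
Joint ranges: [-2.53, 2.53], [-0.31, 2.02], [-1.57, 1.55], [0.28, 2.44], [-1.29, 4.43], [0.15, 1.84], [-2.92, 2.92]. Speed limits (rad/s): [2.57, 2.57, 3.14, 3.14, 3.14, 3.14, 3.14].

### API

Orientations are given as a 3x3 rotation matrix whose columns are the frame's x, y, z axes.
In Python, from station import robot gives the robot as it stands.
- The arm moves only by the tool play_rows, never from a script. Its argument "commands" is one flat list of numbers, 6 for each row, row after row: the shift along the tool's x, y, z in units of 0.075 m (1.0 is 0.075 m), then the turn, a rotation vector about the tool's x, y, z in units of 90 degrees (1.0 is 90 degrees). In form: [dx, dy, dz, rx, ry, rz, dx, dy, dz, rx, ry, rz, ...]. A call has exactly 5 rows; each row shifts and turns the commanded pose from where the row before left it, along the tool's axes as they then stand; what a row does not reach is not made up. A row lasts 1/12 s, in which the tool goes at most 41.7 mm and 7.16 degrees, less where a joint would pass 70% of its speed; a pose out of reach is approached as far as the arm can. A call with a number of a shift or a turn outside -1 to 1 is refused whole. A call with a gripper value outside its range is refused whole. "grip" is the opening, from -1 (shut) to 1 (fully open), set as the call begins (left out, the last holds). The fingers move at their own pace and stop on an object; "grip_force" is the grip in N (left out, the last holds). Time passes only in rows, so rows that do not move let the fingers close, or fill a call up. It gives the time, the measured TCP pose, the force, the opening and the grip force at its end, in the units of the state.
- robot.get_obs(): the state, without advancing time (a new reading comes with each control period).
- robot.get_image(name): name is "side" or "top"; returns a dict with "pixels" (420x560x3 uint8, blue, green, red), "K" (3x3 intrinsics, pixels), "T" (4x4, takes a point from camera to world coordinates). Camera axes: x right, y down, z forward; pixel columns grow to the right and rows downward; lengths in mm; the calibration is good to about 2 mm. A picture is of the moment at which its call begins. There is no depth.
- robot.hand_in(): hands the job in; it is judged then, once.
The state is a dict: "t": time; "joint_pos": joint angles; "joint_vel": joint speeds; "joint_torque": joint torques, N m; "tool_pos": TCP position; "orientation": TCP orientation; "contact_force": force on the tool from outside, world axes, zero at the start; "torque": the same for the moment, N m; "grip_width": finger opening in mm; "finger_force": force on a finger pad.
Only numpy, scipy, OpenCV 4.12 (cv2) and the standard library are available. Lean on these libraries where they do the work, as an engineer would, in place of code of your own. Each camera call takes 0.05 s, during which the arm holds its last target. There are 200 camera calls.

### The job

The lapping motor's controller has a faulty speed-control board, and the cover's screws are already out. Lift the loose cover off and stand it rim down on the middle of the cork mat, then draw the board up out of its guides by its stiffened top edge and stand it upright along the groove of the rubber bench block, foot fully down in the groove and about midway along it. Set both down without dropping them, let go, and leave everything else on the bench where it lies.

Things in the scene. Friction and masses are not known exactly. Their poses are not given: they have to be found in the camera images.
- controller: controller base, fixed to the bench: plate 134 x 174 x 6 mm with an upstand 116 x 156 mm outside, 26 mm high; along its -x side a grey sill 34 mm deep, 28 mm high, with a black dial to 43 mm; under the cover, on its +x half, a transformer and a capacitor up to 50 mm high. Origin on the bench under the cover's middle; x across the board, y along its width
- cover: loose grey box-shaped metal cover, open below, 126 (x) x 166 (y) x 100 mm, walls 3 mm, 0.24-0.48 kg, rim resting on the controller's plate 6 mm above the bench, 2 mm play round the upstand. The board inside reaches 96 mm above the bench, so raise the rim above that before going sideways. Origin: middle of its rim, z up; axes as the controller's at the start
- cover_handle (a point): middle of the handle's bar, 127 mm above the cover's rim. The bar runs along the cover's y, 94 mm long, 12 mm wide (x) and 10 mm high, with 22 mm of free space below it and 70 mm between its two feet
- board: green board, 110 mm wide (y), 90 tall (z), 3 thick (x), 0.10-0.20 kg, upright in the controller's card guides, 25 mm from its middle towards the sill (-x), hidden by the cover at first; leans up to 3 degrees. Parts stand up to 17 mm off its -x face, 28 to 70 mm above its bottom edge. Either face may look either way in the groove. Origin: middle of its bottom edge, 6 mm above the bench at the start
- guides (a point): midway between the tops of the two black slotted card guides, 51 mm above the bench, where the board stands. Their slots, 5 mm wide and 45 mm tall, hold the board's two side edges: raised 45 mm, it is free
- board_grip (a point): middle of the aluminium stiffener channel along the board's top edge, 82.5 mm above its bottom edge; the channel is 74 mm long (y), 8 mm thick (x) and 15 mm high (75 to 90 mm above the bottom edge). Grip it across its 8 mm
- mat: cork mat, fixed on the bench, 170 (x) x 210 (y) mm, 3 mm thick. Origin under its middle
- block: olive rubber bench block, fixed on the bench, 90 (x) x 150 (y) x 45 mm high, with one straight groove along the middle of its top, over its whole length (along y, open at both ends). The groove is 18 mm wide at the top, narrows to 6 mm wide 10 mm below the top, then goes straight down 20 mm to its floor; a released board leans about 8 degrees in it. Origin under its middle
- block_groove (a point): middle of the groove's floor, 15 mm above the bench; y along the groove
- valve_slide: silver third valve slide of a trumpet, a U of two 12 mm tubes, 115 mm long, 48 mm wide, 16 mm high, lying flat; bystander. Origin under its middle
- thumb_saddle: small brass thumb saddle, an open U strap 30 x 22 mm, 26 mm high; bystander. Origin under its middle
- caliper: steel dial caliper 230 mm long, 60 mm wide, 13 mm high, lying flat; bystander. Origin under its beam's middle, x along the beam
- screw_dish: round steel dish, 84 mm across and 20 mm high, with the cover's four screws in it; bystander. Origin under its middle
- compound_jar: closed jar, 64 mm across and 65 mm high; bystander. Origin under its middle
- screwdriver: screwdriver with a wooden handle, 190 mm long, lying; bystander. Handle to its -x
- mallet: mallet with a wooden handle, 240 mm long, lying; bystander. Handle to its -x
There are look-alikes about, which are no part of the job. Of the things that look like the controller, the larger one is meant.

How it is judged:
By the outcome, as a careful person would: the job done as asked, in the order asked, and still so for the second after the job is handed in, with the robot touching nothing.
It also fails if it takes over 61 s, if anything falls off the work surface, if the arm or the gripper's body presses on something with over 40 N, if the wrist force passes 120 N, or if a joint passes its speed limit or range.

## Working session

There is one attempt and no reset: what is moved stays moved. The work goes in short steps, Python scripts to look and compute and a tool call to move; the robot and the scene stay as the last step left them, time stands still between calls to the robot, and variables do not carry over. Pictures are saved under pics/ and viewed, at most 10 in all, crops included, and the job is handed in when it is done.

Besides the shell and the picture viewer there is one more tool, called after ">>>" by a JSON object that holds its "api" and its "payload", one argument or row to a line. play_rows: Moves the arm, as the interface text tells. Its arguments: {"type":"object","properties":{"commands":{"type":"array"},"grip":{"type":"number"},"grip_force":{"type":"number"}},"required":["commands"]}

```bash
ls; mkdir -p pics; python3 - <<'E'
from station import robot
import cv2,numpy as np
for n in("top","side"):
    d=robot.get_image(n); cv2.imwrite(f"pics/{n}0.png",d["pixels"]); np.savez(f"{n}.npz",**d)
    print(n,d["K"].round(1).tolist(),d["T"].round(3).tolist())
o=robot.get_obs();print({k:np.round(v,3).tolist() for k,v in o.items()})
E
```

```text
pics
top [[388.7, 0.0, 278.0], [0.0, 388.7, 215.9], [0.0, 0.0, 1.0]] [[0.023, -0.988, 0.152, 320.045], [-0.999, -0.027, -0.022, -95.202], [0.025, -0.151, -0.988, 1124.708], [0.0, 0.0, 0.0, 1.0]]
side [[380.4, 0.0, 281.1], [0.0, 380.4, 210.4], [0.0, 0.0, 1.0]] [[-0.77, -0.324, 0.549, -173.554], [-0.638, 0.417, -0.648, 685.547], [-0.019, -0.849, -0.528, 748.356], [0.0, 0.0, 0.0, 1.0]]
{'t': 0.1, 'joint_pos': [1.112, 0.468, -0.012, 1.604, 0.006, 1.071, -0.056], 'joint_vel': [-0.0, -0.001, -0.001, -0.004, -0.003, -0.001, 0.0], 'joint_torque': [0.001, -53.352, 0.021, -25.196, 0.012, 0.004, -0.0], 'tool_pos': [262.309, -594.214, 247.414], 'orientation': [[0.915, 0.404, -0.001], [0.404, -0.915, 0.001], [-0.0, -0.002, -1.0]], 'contact_force': [0.917, -0.313, -1.076], 'torque': [-0.001, 0.04, -0.001], 'finger_force': 0.0, 'grip_width': 85.482}
```

View pics/top0.png

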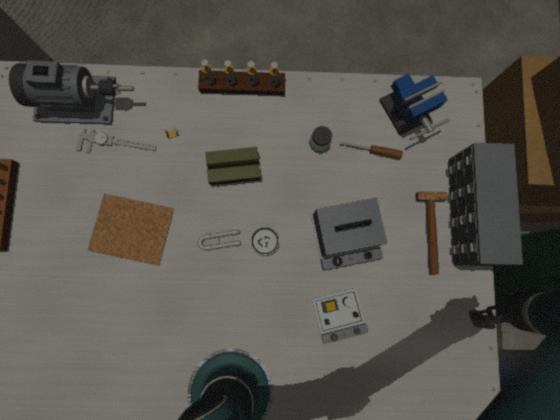

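View pics/side0.png

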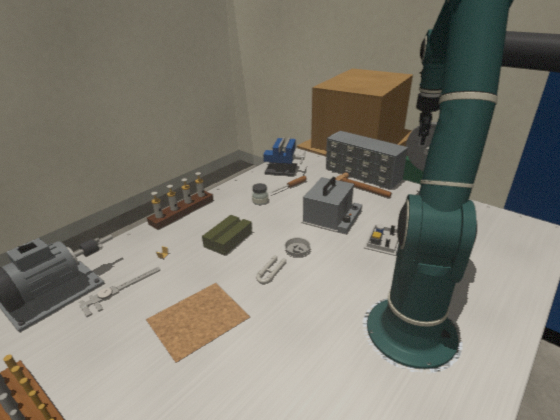

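The top view shows these: the covered controller at (350,227), with its sill at (352,258) and handle at (352,224). A smaller open look-alike sits at (340,315). The mat is at (131,229) and the block at (233,166). Both the drawer cabinet (485,205) and the small unit (340,315) could be taken for the controller. I choose (350,227) because it is the larger one, with a cover and handle. Next is one close crop plus measurements.

```bash
cat > h.py <<'E'
import numpy as np,cv2
def ray(d,uv):
    T=d["T"];v=T[:3,:3]@np.linalg.inv(d["K"])@np.array([uv[0],uv[1],1.]);return T[:3,3],v
def onz(d,uv,z):
    o,v=ray(d,uv);return (o+v*(z-o[2])/v[2])
def proj(d,p):
    T=d["T"];q=d["K"]@(T[:3,:3].T@(np.array(p,float)-T[:3,3]));return q[:2]/q[2]
def rect(d,mask,z):
    c,_=cv2.findContours(mask.astype(np.uint8),0,2);c=max(c,key=cv2.contourArea)
    w=np.array([onz(d,p[0],z)[:2] for p in c],np.float32)
    return cv2.minAreaRect(w)
E
python3 - <<'E'
from h import *
d=dict(np.load("top.npz"));s=dict(np.load("side.npz"));im=d["pixels"]
a=cv2.resize(im[190:275,300:400],None,fx=4,fy=4,interpolation=cv2.INTER_NEAREST)
b=cv2.resize(im[140:270,80:280],None,fx=2,fy=2,interpolation=cv2.INTER_NEAREST)
e=cv2.resize(s["pixels"][165:245,290:380],None,fx=4,fy=4,interpolation=cv2.INTER_NEAREST)
H=np.zeros((600,800,3),np.uint8);H[:340,:400]=a;H[340:600,:400]=b;H[:320,400:760]=e
cv2.imwrite("pics/crop.png",H)
hsv=cv2.cvtColor(im,cv2.COLOR_BGR2HSV).astype(int)
h,S,V=hsv[...,0],hsv[...,1],hsv[...,2]
def box(m,x0,x1,y0,y1):
    k=np.zeros_like(m);k[y0:y1,x0:x1]=1;return m&k
for n,p in dict(cover=(335,215),wall=(350,250),handle=(352,224),sill=(352,258),mat=(131,229),block=(233,158),table=(290,300)).items(): print(n,hsv[p[1],p[0]])
mm=cv2.morphologyEx(box((S>80)&(h<20),80,185,185,270).astype(np.uint8),cv2.MORPH_CLOSE,np.ones((3,3)))
print("mat",rect(d,mm,3))
bm=box((S>60)&(h>18)&(h<45),195,270,140,195);print("block",rect(d,cv2.morphologyEx(bm.astype(np.uint8),cv2.MORPH_CLOSE,np.ones((7,7))),45))
E
```

```text
cover [60  3 87]
wall [60 11 69]
handle [54 44 29]
sill [10 71 86]
mat [ 14 130 104]
block [30 78 69]
table [ 22  25 113]
mat ((443.1619567871094, 302.6702880859375), (208.6870880126953, 168.21890258789062), 79.32368469238281)
block ((627.692138671875, 13.618278503417969), (97.55297088623047, 148.15013122558594), 7.9217352867126465)
```

View pics/crop.png

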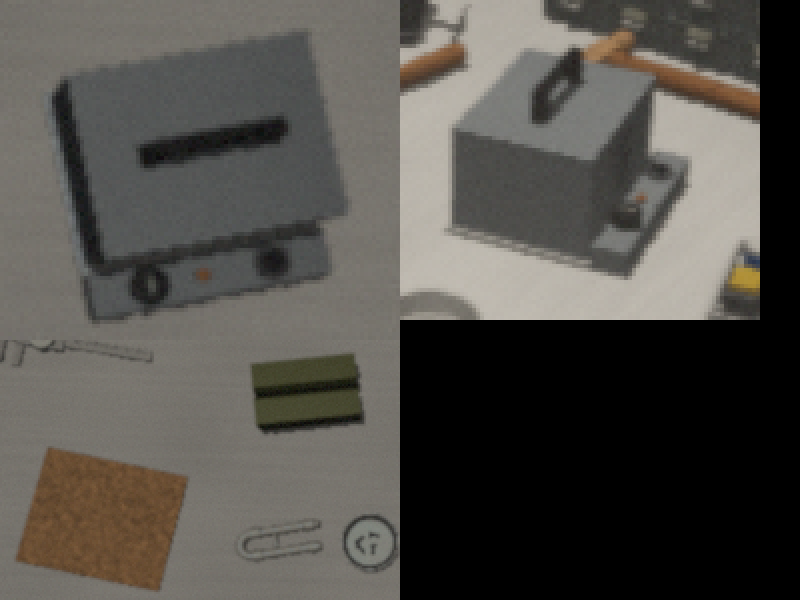

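The crop shows the chosen controller: grey cover with a dark handle bar, sill with dials in front (-x). The block's groove runs at crop rows ~388-395 and the mat is clear. Now I'll measure the cover, handle and groove.

```bash
python3 - <<'E'
from h import *
d=dict(np.load("top.npz"));s=dict(np.load("side.npz"));im=d["pixels"]
hsv=cv2.cvtColor(im,cv2.COLOR_BGR2HSV).astype(int);h,S,V=[hsv[...,i] for i in range(3)]
def box(m,x0,x1,y0,y1):
    k=np.zeros_like(m);k[y0:y1,x0:x1]=1;return m&k
hm=box(V<50,325,380,212,240);print("handle z138",rect(d,hm,138))
# cover top: light grey
cm=box((V>77)&(S<16),305,390,190,252).astype(np.uint8)
cm=cv2.morphologyEx(cm,cv2.MORPH_CLOSE,np.ones((3,3)));cm=cv2.morphologyEx(cm,cv2.MORPH_OPEN,np.ones((5,5)))
print("cover z106",rect(d,cm,106),cm.sum())
bm=box((S>60)&(h>18)&(h<45)&(V>52),195,270,140,195).astype(np.uint8)
n,l,st,c=cv2.connectedComponentsWithStats(bm)
for i in range(1,n):
    if st[i,4]>80: print("strip",st[i],rect(d,l==i,45))
print("V col",V[145:190,233].tolist())
# side: handle
si=s["pixels"];m=(si.max(2)<45);k=np.zeros_like(m);k[175:198,318:338]=1;m&=k
ys,xs=np.nonzero(m);print("side handle px",xs.min(),xs.max(),ys.min(),ys.max())
E
```

```text
handle z138 ((452.25775146484375, -310.2342529296875), (15.639010429382324, 96.57708740234375), 12.817989349365234)
cover z106 ((456.4025573730469, -314.6534423828125), (128.99041748046875, 166.46307373046875), 11.985735893249512) 2568
strip [206 147  53  17 586] ((658.5955200195312, 17.93962860107422), (34.7774543762207, 148.11181640625), 8.088813781738281)
strip [208 165  52  17 644] ((605.91455078125, 11.204933166503906), (37.061336517333984, 146.8139190673828), 7.6661224365234375)
V col [115, 117, 116, 102, 81, 67, 71, 68, 68, 69, 69, 71, 68, 69, 70, 63, 49, 23, 31, 24, 22, 32, 62, 72, 74, 72, 73, 74, 72, 74, 74, 74, 74, 73, 55, 26, 18, 25, 48, 60, 99, 117, 119, 120, 117]
side handle px 324 334 178 193
```

Measured positions (mm): cover about (455,-313), yaw 12.3°; mat (443,303), yaw -10.7°; block (632,14.5), yaw 8°. The sizes match the given ones (126x166, 170x210, 90x150). First I turn the tool by +78.5° of yaw and move above the handle.

>>> {"api": "play_rows", "payload": {
  "commands": [0,0,0,0,0,-0.058,0,0,0,0,0,-0.058,0,0,0,0,0,-0.058,0,0,0,0,0,-0.058,0,0,0,0,0,-0.058],
  "grip": 0.2,
  "grip_force": 80
}}

```text
t: 0.52
tool_pos: [262.4, -594.4, 247.7]
orientation: [[0.64, 0.768, -0.001], [0.768, -0.64, 0.001], [0.0, -0.001, -1.0]]
contact_force: [-0.9, -0.2, -0.7]
grip_width: 51.5
finger_force: 0.0
```

>>> {"api": "play_rows", "payload": {
  "commands": [0,0,0,0,0,-0.058,0,0,0,0,0,-0.058,0,0,0,0,0,-0.058,0,0,0,0,0,-0.058,0,0,0,0,0,-0.058]
}}

```text
t: 0.93
tool_pos: [262.3, -594.4, 247.7]
orientation: [[0.237, 0.971, -0.001], [0.971, -0.237, 0.001], [0.001, -0.001, -1.0]]
contact_force: [-0.5, -0.4, 0.1]
grip_width: 51.3
finger_force: 0.0
```

>>> {"api": "play_rows", "payload": {
  "commands": [0,0,0,0,0,-0.058,0,0,0,0,0,-0.058,0,0,0,0,0,-0.058,0,0,0,0,0,-0.058,0,0,0,0,0,-0.058]
}}

```text
t: 1.35
tool_pos: [262.3, -594.4, 247.7]
orientation: [[-0.214, 0.977, -0.0], [0.977, 0.214, 0.001], [0.001, -0.0, -1.0]]
contact_force: [1.1, -0.1, 0.4]
grip_width: 51.4
finger_force: 0.0
```

>>> {"api": "play_rows", "payload": {
  "commands": [0.2,0.22,0,0,0,0,0.2,0.22,0,0,0,0,0.2,0.22,0,0,0,0,0.2,0.22,0,0,0,0,0.2,0.22,0,0,0,0]
}}

```text
t: 1.77
tool_pos: [327.7, -502.9, 247.8]
orientation: [[-0.21, 0.978, -0.001], [0.978, 0.21, 0.001], [0.001, -0.0, -1.0]]
contact_force: [0.0, 0.1, -0.5]
grip_width: 51.4
finger_force: 0.0
```

>>> {"api": "play_rows", "payload": {
  "commands": [0.2,0.22,0,0,0,0,0.2,0.22,0,0,0,0,0.2,0.22,0,0,0,0,0.2,0.22,0,0,0,0,0.2,0.22,0,0,0,0]
}}

```text
t: 2.18
tool_pos: [392.6, -412.3, 247.9]
orientation: [[-0.21, 0.978, -0.001], [0.978, 0.21, 0.0], [0.001, -0.0, -1.0]]
contact_force: [0.5, -0.1, -0.3]
grip_width: 51.3
finger_force: 0.0
```

```bash
cat > st.py <<'E'
import sys
from h import *
from station import robot
# args: x y z toolx_yaw_deg -> remaining move in tool axes (units), turn about tool z (units)
def rem(x,y,z,yaw):
    o=robot.get_obs();R=np.array(o["orientation"]);p=np.array(o["tool_pos"])
    y0=np.degrees(np.arctan2(R[1,0],R[0,0]));c,s=np.cos(np.radians(yaw)),np.sin(np.radians(yaw))
    Rt=np.array([[c,s,0],[s,-c,0],[0,0,-1.]])
    rv=cv2.Rodrigues(R.T@Rt)[0].ravel()/(np.pi/2)
    e=np.array([x,y,z])-p
    print("t",round(float(o["t"]),2),"pos",p.round(1),"yaw",round(y0,2),"tilt",R[:,2].round(3),"w",round(float(o["grip_width"]),1),"F",np.round(o["contact_force"],1),"ff",round(float(o["finger_force"]),1))
    print(" err",e.round(1),"shift units now",(R.T@e/75).round(3),"after turn",(Rt.T@e/75).round(3),"turn",rv.round(4))
if __name__=="__main__": rem(*map(float,sys.argv[1:5]))
E
python3 st.py 455 -313 248 102.3; python3 - <<'E'
from h import *
s=dict(np.load("side.npz"));d=dict(np.load("top.npz"))
c,n=np.cos(np.radians(12.3)),np.sin(np.radians(12.3))
for a,b in((63,83),(63,-83),(-63,-83),(-63,83)):
    p=(455+c*a-n*b,-313+n*a+c*b,106);print(a,b,"side",proj(s,p).round(1),"top",proj(d,p).round(1))
for b in(-47,47): 
    p=(455-n*b,-313+c*b,138);print("handle",proj(s,p).round(1),proj(d,p).round(1))
E
```

```text
t 2.18 pos [ 392.6 -412.3  247.9] yaw 102.11 tilt [-0.001  0.    -1.   ] w 51.3 F [ 0.5 -0.1 -0.3] ff 0.0
 err [62.4 99.3  0.1] shift units now [ 1.120e+00  1.091e+00 -1.000e-03] after turn [ 1.116e+00  1.095e+00 -1.000e-03] turn [-0.0003 -0.0004 -0.0021]
63 83 side [302.  195.9] top [316.1 208.6]
63 -83 side [320.6 176. ] top [376.3 197.3]
-63 -83 side [353.1 182.7] top [387.1 243.2]
-63 83 side [337.  204.1] top [325.9 255.1]
handle [333.5 175.4] [371.8 220.9]
handle [323.6 186.8] [336.3 227.7]
```

>>> {"api": "play_rows", "payload": {
  "commands": [0.22,0.215,0,0,0,0,0.22,0.215,0,0,0,0,0.22,0.215,0,0,0,0,0.22,0.215,0,0,0,0,0.23,0.215,0,0,0,0]
}}

```text
t: 2.6
tool_pos: [453.9, -314.1, 247.9]
orientation: [[-0.21, 0.978, -0.001], [0.978, 0.21, 0.0], [0.0, -0.001, -1.0]]
contact_force: [0.7, 0.1, -0.2]
grip_width: 50.9
finger_force: 0.0
```

>>> {"api": "play_rows", "payload": {
  "commands": [0,0,0.2,0,0,-0.002,0,0,0.2,0,0,0,0,0,0.2,0,0,0,0,0,0.2,0,0,0,0,0,0,0,0,0]
}}

```text
t: 3.02
tool_pos: [451.8, -313.9, 185.2]
orientation: [[-0.213, 0.977, -0.005], [0.977, 0.213, 0.003], [0.004, -0.004, -1.0]]
contact_force: [-0.7, -0.1, -0.8]
grip_width: 51.0
finger_force: 0.0
```

```bash
python3 st.py 453.8 -313 131.5 102.3; python3 - <<'E'
from h import *
from station import robot
H=[]
for n,c in(("top",(352,224)),("side",(328,183))):
    d=robot.get_image(n);im=d["pixels"][c[1]-50:c[1]+50,c[0]-50:c[0]+50];H.append(cv2.resize(im,(400,400)))
cv2.imwrite("pics/pre.png",np.hstack(H))
E
```

```text
t 3.02 pos [ 451.8 -313.9  185.2] yaw 102.31 tilt [-0.005  0.003 -1.   ] w 51.0 F [-0.7 -0.1 -0.8] ff 0.0
 err [  2.    0.9 -53.7] shift units now [0.003 0.032 0.716] after turn [0.007 0.029 0.716] turn [-0.0026 -0.0028  0.0001]
```

View pics/pre.png

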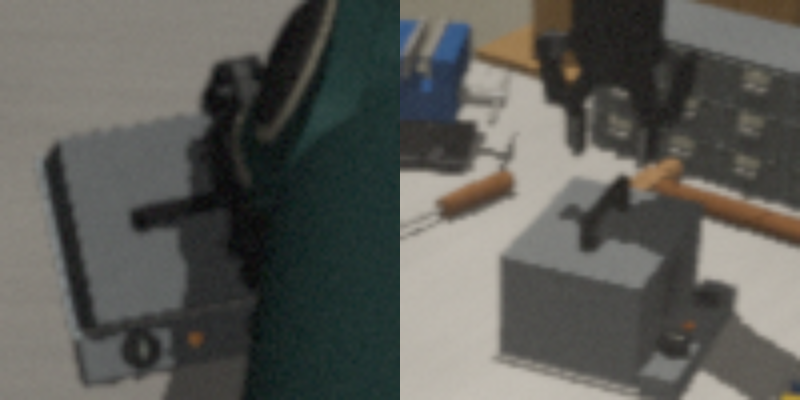

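The side view shows the two fingers straddling the handle bar; the arm hides part of the top view. I descend and close.

>>> {"api": "play_rows", "payload": {
  "commands": [0,0.015,0.2,0,0,0,0,0,0.2,0,0,0,0,0,0.2,0,0,0,0,0,0.1,0,0,0,0,0,0,0,0,0]
}}

```text
t: 3.53
tool_pos: [454.3, -314.6, 135.0]
orientation: [[-0.213, 0.977, -0.001], [0.977, 0.213, 0.001], [0.001, -0.001, -1.0]]
contact_force: [0.6, 0.5, 0.1]
grip_width: 51.4
finger_force: 0.0
```

>>> {"api": "play_rows", "payload": {
  "commands": [0,0,0,0,0,0,0,0,0,0,0,0,0,0,0,0,0,0,0,0,0,0,0,0,0,0,0,0,0,0],
  "grip": -1,
  "grip_force": 80
}}

```text
t: 3.95
tool_pos: [454.4, -315.4, 136.7]
orientation: [[-0.213, 0.977, -0.0], [0.977, 0.213, -0.001], [-0.001, -0.001, -1.0]]
contact_force: [-4.0, -0.4, 6.2]
grip_width: 9.8
finger_force: 78.6
```

>>> {"api": "play_rows", "payload": {
  "commands": [0,0,0,0,0,0,0,0,0,0,0,0,0,0,0,0,0,0,0,0,0,0,0,0,0,0,0,0,0,0]
}}

```text
t: 4.37
tool_pos: [454.4, -315.4, 136.7]
orientation: [[-0.212, 0.977, -0.001], [0.977, 0.212, -0.001], [-0.001, -0.001, -1.0]]
contact_force: [-3.6, -0.4, 5.9]
grip_width: 9.9
finger_force: 78.6
```

```bash
python3 st.py 453.8 -313 243 102.3
```

```text
t 4.37 pos [ 454.4 -315.4  136.7] yaw 102.27 tilt [-0.001 -0.001 -1.   ] w 9.9 F [-3.6 -0.4  5.9] ff 78.6
 err [ -0.6   2.4 106.3] shift units now [ 3.200e-02 -1.000e-03 -1.418e+00] after turn [ 0.033 -0.    -1.418] turn [-0.0005  0.0006 -0.0004]
```

>>> {"api": "play_rows", "payload": {
  "commands": [0,0,-0.05,0,0,0,0,0,-0.08,0,0,0,0,0,-0.08,0,0,0,0,0,-0.08,0,0,0,0,0,-0.08,0,0,0]
}}

```text
t: 4.78
tool_pos: [454.9, -314.6, 164.1]
orientation: [[-0.213, 0.977, 0.0], [0.977, 0.213, 0.0], [-0.0, 0.0, -1.0]]
contact_force: [0.7, 0.1, -3.5]
grip_width: 9.8
finger_force: 78.2
```

>>> {"api": "play_rows", "payload": {
  "commands": [0,0,-0.12,0,0,0,0,0,-0.12,0,0,0,0,0,-0.12,0,0,0,0,0,-0.12,0,0,0,0,0,-0.12,0,0,0]
}}

```text
t: 5.2
tool_pos: [454.8, -314.8, 209.7]
orientation: [[-0.213, 0.977, 0.0], [0.977, 0.213, -0.0], [-0.0, 0.0, -1.0]]
contact_force: [0.5, -0.1, -3.4]
grip_width: 9.9
finger_force: 78.2
```

>>> {"api": "play_rows", "payload": {
  "commands": [0,0,-0.12,0,0,0,0,0,-0.12,0,0,0,0,0,-0.12,0,0,0,0,0,-0.12,0,0,0,0,0,-0.12,0,0,0]
}}

```text
t: 5.62
tool_pos: [454.8, -314.8, 254.4]
orientation: [[-0.213, 0.977, -0.0], [0.977, 0.213, -0.0], [-0.0, -0.0, -1.0]]
contact_force: [-0.7, 0.1, -3.9]
grip_width: 10.1
finger_force: 78.2
```

```bash
python3 st.py 500 0 255 91; python3 - <<'E'
from h import *
from station import robot
d=robot.get_image("side");cv2.imwrite("pics/lift.png",d["pixels"])
E
```

```text
t 5.62 pos [ 454.8 -314.8  254.4] yaw 102.3 tilt [-0. -0. -1.] w 10.1 F [-0.7  0.1 -3.9] ff 78.2
 err [ 45.2 314.8   0.6] shift units now [ 3.972  1.483 -0.008] after turn [ 4.186  0.676 -0.008] turn [-0.      0.      0.1256]
```

View pics/lift.png

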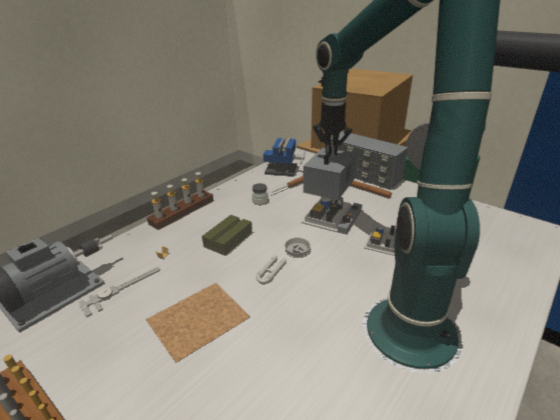

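The side view shows the cover lifted clear, about 124 mm rim height, over the controller at (330,175), with the mat free at (198,320). Now I carry it.

>>> {"api": "play_rows", "payload": {
  "commands": [0.1,0.04,0,0,0,0,0.2,0.07,0,0,0,0,0.27,0.1,0,0,0,0,0.3,0.11,0,0,0,0,0.3,0.11,0,0,0,0]
}}

```text
t: 6.08
tool_pos: [467.2, -220.5, 252.9]
orientation: [[-0.213, 0.977, -0.001], [0.977, 0.213, 0.001], [0.001, -0.001, -1.0]]
contact_force: [1.0, -0.1, -3.4]
grip_width: 9.7
finger_force: 78.3
```

>>> {"api": "play_rows", "payload": {
  "commands": [0.3,0.11,0,0,0,0,0.3,0.11,0,0,0,0,0.3,0.11,0,0,0,0,0.3,0.11,0,0,0,0,0.3,0.11,0,0,0,0]
}}

```text
t: 6.5
tool_pos: [483.4, -101.6, 253.0]
orientation: [[-0.213, 0.977, -0.001], [0.977, 0.213, 0.0], [0.001, -0.001, -1.0]]
contact_force: [0.5, -0.4, -3.0]
grip_width: 10.1
finger_force: 78.3
```

>>> {"api": "play_rows", "payload": {
  "commands": [0.3,0.11,0,0,0,0,0.3,0.11,0,0,0,0,0.3,0.11,0,0,0,0,0.2,0.1,0,0,0,0.02,0.1,0.05,0,0,0,0.03]
}}

```text
t: 6.92
tool_pos: [499.8, -4.2, 253.2]
orientation: [[-0.138, 0.99, -0.001], [0.99, 0.138, 0.001], [0.002, -0.0, -1.0]]
contact_force: [-1.1, 0.3, -3.6]
grip_width: 10.0
finger_force: 78.3
```

>>> {"api": "play_rows", "payload": {
  "commands": [0,0,0,0,0,0.045,0,0,0,0,0,0.045,0,0,0,0,0,0.045,0,0,0,0,0,0.045,0,0,0,0,0,0.0256]
}}

```text
t: 7.33
tool_pos: [499.5, -7.2, 252.9]
orientation: [[0.188, 0.982, -0.001], [0.982, -0.188, 0.0], [-0.0, -0.001, -1.0]]
contact_force: [-0.6, 0.1, -3.5]
grip_width: 10.0
finger_force: 78.3
```

```bash
python3 st.py 443 302 254 79.3
```

```text
t 7.33 pos [499.5  -7.2 252.9] yaw 79.15 tilt [-0.001  0.    -1.   ] w 10.0 F [-0.6  0.1 -3.5] ff 78.3
 err [-56.5 309.2   1.1] shift units now [ 3.907 -1.516 -0.013] after turn [ 3.911 -1.506 -0.014] turn [-0.0009  0.0001 -0.0017]
```

>>> {"api": "play_rows", "payload": {
  "commands": [0.1,-0.04,0,0,0,0,0.2,-0.08,0,0,0,0,0.29,-0.11,0,0,0,0,0.29,-0.11,0,0,0,0,0.29,-0.11,0,0,0,0]
}}

```text
t: 7.75
tool_pos: [482.3, 86.4, 253.2]
orientation: [[0.184, 0.983, -0.001], [0.983, -0.184, 0.0], [0.0, -0.001, -1.0]]
contact_force: [-0.2, 1.8, -4.2]
grip_width: 10.2
finger_force: 78.3
```

>>> {"api": "play_rows", "payload": {
  "commands": [0.29,-0.11,0,0,0,0,0.29,-0.11,0,0,0,0,0.29,-0.11,0,0,0,0,0.29,-0.11,0,0,0,0,0.29,-0.11,0,0,0,0]
}}

```text
t: 8.17
tool_pos: [461.7, 201.0, 253.2]
orientation: [[0.184, 0.983, -0.001], [0.983, -0.184, -0.0], [-0.0, -0.001, -1.0]]
contact_force: [0.4, -0.7, -2.7]
grip_width: 10.0
finger_force: 78.3
```

>>> {"api": "play_rows", "payload": {
  "commands": [0.29,-0.11,0,0,0,0,0.29,-0.11,0,0,0,0,0.29,-0.11,0,0,0,0,0.28,-0.11,0,0,0,0,0.13,-0.06,0,0,0,0]
}}

```text
t: 8.58
tool_pos: [441.8, 304.2, 253.4]
orientation: [[0.18, 0.984, -0.001], [0.984, -0.18, 0.002], [0.002, -0.001, -1.0]]
contact_force: [-0.2, 0.9, -2.5]
grip_width: 9.9
finger_force: 78.3
```

>>> {"api": "play_rows", "payload": {
  "commands": [0,0,0.1,0,0,0,0,0,0.2,0,0,0,0,0,0.2,0,0,0,0,0,0.2,0,0,0,0,0,0.1,0,0,0]
}}

```text
t: 9.0
tool_pos: [443.3, 297.9, 191.0]
orientation: [[0.187, 0.982, -0.003], [0.982, -0.187, -0.003], [-0.004, -0.002, -1.0]]
contact_force: [-1.2, -0.1, -3.0]
grip_width: 9.5
finger_force: 78.2
```

```bash
python3 st.py 443 302 133.7 79.3; python3 - <<'E'
from h import *
from station import robot
H=[]
for n,c in(("top",(131,215)),("side",(200,290))):
    d=robot.get_image(n);im=d["pixels"][c[1]-100:c[1]+100,c[0]-100:c[0]+100];H.append(cv2.resize(im,(400,400)))
cv2.imwrite("pics/mat.png",np.hstack(H))
E
```

```text
t 9.0 pos [443.3 297.9 191. ] yaw 79.23 tilt [-0.003 -0.003 -1.   ] w 9.5 F [-1.2 -0.1 -3. ] ff 78.2
 err [ -0.3   4.1 -57.3] shift units now [ 0.056 -0.013  0.763] after turn [ 0.053 -0.015  0.764] turn [-0.0015  0.0024 -0.0008]
```

View pics/mat.png

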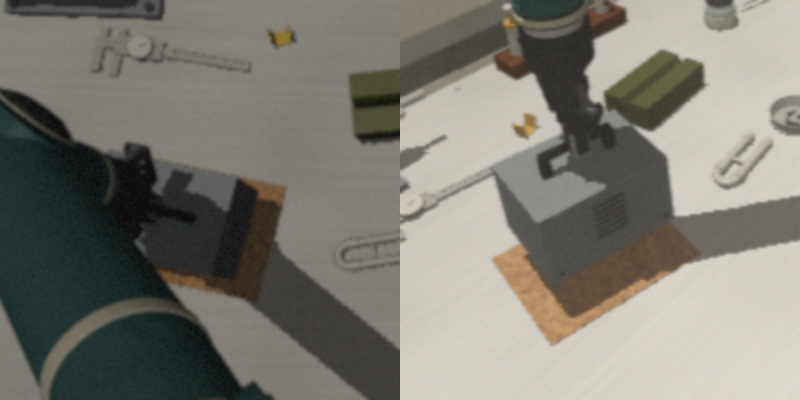

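The views show the cover level over the mat, and parallel to it. I descend.

>>> {"api": "play_rows", "payload": {
  "commands": [0.03,-0.01,0.15,0,0,0,0.02,0,0.18,0,0,0,0,0,0.15,0,0,0,0,0,0.09,0,0,0,0,0,0,0,0,0]
}}

```text
t: 9.52
tool_pos: [442.9, 303.3, 148.7]
orientation: [[0.185, 0.983, -0.003], [0.983, -0.186, -0.002], [-0.003, -0.003, -1.0]]
contact_force: [-0.4, 0.2, -3.7]
grip_width: 10.5
finger_force: 78.3
```

>>> {"api": "play_rows", "payload": {
  "commands": [0,0,0,0,0,0,0,0,0,0,0,0,0,0,0,0,0,0,0,0,0,0,0,0,0,0,0,0,0,0]
}}

```text
t: 9.93
tool_pos: [444.2, 304.3, 151.2]
orientation: [[0.186, 0.983, 0.001], [0.983, -0.186, 0.0], [0.0, 0.001, -1.0]]
contact_force: [0.5, 0.1, -3.6]
grip_width: 10.1
finger_force: 78.3
```

```bash
python3 st.py 443 302 133.7 79.3
```

```text
t 9.93 pos [444.2 304.3 151.2] yaw 79.29 tilt [ 0.001  0.    -1.   ] w 10.1 F [ 0.5  0.1 -3.6] ff 78.3
 err [ -1.2  -2.3 -17.5] shift units now [-0.033 -0.01   0.233] after turn [-0.033 -0.01   0.233] turn [ 0.0004 -0.0003 -0.0001]
```

>>> {"api": "play_rows", "payload": {
  "commands": [-0.02,0,0.04,0,0,0,0,0,0.04,0,0,0,0,0,0.04,0,0,0,0,0,0.04,0,0,0,0,0,0.02,0,0,0]
}}

```text
t: 10.35
tool_pos: [443.4, 302.5, 136.6]
orientation: [[0.186, 0.983, -0.001], [0.983, -0.186, -0.001], [-0.001, -0.001, -1.0]]
contact_force: [0.1, -0.5, -3.4]
grip_width: 10.0
finger_force: 78.2
```

>>> {"api": "play_rows", "payload": {
  "commands": [0,0,0.01,0,0,0,0,0,0.01,0,0,0,0,0,0.01,0,0,0,0,0,0,0,0,0,0,0,0,0,0,0]
}}

```text
t: 10.77
tool_pos: [443.7, 302.8, 135.0]
orientation: [[0.186, 0.983, 0.0], [0.983, -0.186, 0.0], [0.0, 0.0, -1.0]]
contact_force: [0.5, 0.0, -3.7]
grip_width: 10.3
finger_force: 78.2
```

```bash
python3 st.py 443 302 133.7 79.3
```

```text
t 10.77 pos [443.7 302.8 135. ] yaw 79.3 tilt [ 0.  0. -1.] w 10.3 F [ 0.5  0.  -3.7] ff 78.2
 err [-0.7 -0.8 -1.3] shift units now [-0.012 -0.007  0.018] after turn [-0.012 -0.007  0.018] turn [ 0. -0.  0.]
```

>>> {"api": "play_rows", "payload": {
  "commands": [0,0,0.01,0,0,0,0,0,0.01,0,0,0,0,0,0.005,0,0,0,0,0,0,0,0,0,0,0,0,0,0,0]
}}

```text
t: 11.18
tool_pos: [443.3, 303.0, 133.7]
orientation: [[0.185, 0.983, -0.0], [0.983, -0.185, -0.0], [-0.0, -0.0, -1.0]]
contact_force: [-4.7, -1.0, 5.6]
grip_width: 10.1
finger_force: 79.5
```

>>> {"api": "play_rows", "payload": {
  "commands": [0,0,0,0,0,0,0,0,0.005,0,0,0,0,0,0.005,0,0,0,0,0,0,0,0,0,0,0,0,0,0,0]
}}

```text
t: 11.6
tool_pos: [443.1, 303.0, 133.6]
orientation: [[0.185, 0.983, -0.0], [0.983, -0.185, -0.001], [-0.001, 0.0, -1.0]]
contact_force: [-5.9, -2.9, 11.3]
grip_width: 9.9
finger_force: 80.3
```

```bash
python3 st.py 443 302 133.7 79.3
```

```text
t 11.6 pos [443.1 303.  133.6] yaw 79.32 tilt [-0.    -0.001 -1.   ] w 9.9 F [-5.9 -2.9 11.3] ff 80.3
 err [-0.1 -1.   0.1] shift units now [-0.013  0.001 -0.001] after turn [-0.013  0.001 -0.001] turn [0.     0.0005 0.0003]
```

Seated on the mat, with an upward contact force of +11 N. I release and rise.

>>> {"api": "play_rows", "payload": {
  "commands": [0,0,0,0,0,0,0,0,0,0,0,0,0,0,0,0,0,0,0,0,0,0,0,0,0,0,0,0,0,0],
  "grip": 0.1
}}

```text
t: 12.02
tool_pos: [443.9, 302.7, 132.3]
orientation: [[0.186, 0.983, 0.0], [0.983, -0.186, 0.0], [0.0, 0.0, -1.0]]
contact_force: [-0.4, 0.1, -0.1]
grip_width: 47.0
finger_force: 0.0
```

>>> {"api": "play_rows", "payload": {
  "commands": [0,0,-0.1,0,0,0,0,0,-0.2,0,0,0,0,0,-0.3,0,0,0,0,0,-0.4,0,0,0,0,0,-0.4,0,0,0]
}}

```text
t: 12.43
tool_pos: [443.2, 302.6, 238.5]
orientation: [[0.185, 0.983, -0.001], [0.983, -0.185, -0.0], [-0.001, -0.001, -1.0]]
contact_force: [0.6, 0.1, 0.1]
grip_width: 47.1
finger_force: 0.0
```

```bash
python3 st.py 443 -100 245 102.3; python3 - <<'E'
from h import *
from station import robot
d=robot.get_image("top");s=robot.get_image("side")
np.savez("top1.npz",**d);np.savez("side1.npz",**s)
H=np.zeros((600,800,3),np.uint8)
H[:400,:400]=cv2.resize(d["pixels"][185:275,305:395],(400,400),interpolation=0)
H[:400,400:]=cv2.resize(s["pixels"][165:245,295:375],(400,400),interpolation=0)
H[400:,:300]=cv2.resize(d["pixels"][180:280,80:230],(300,200))
H[400:,300:600]=cv2.resize(s["pixels"][250:370,120:300],(300,200))
cv2.imwrite("pics/board.png",H)
E
```

```text
t 12.43 pos [443.2 302.6 238.5] yaw 79.32 tilt [-0.001 -0.    -1.   ] w 47.1 F [0.6 0.1 0.1] ff 0.0
 err [-2.000e-01 -4.026e+02  6.500e+00] shift units now [-5.276  0.992 -0.084] after turn [-5.244 -1.146 -0.086] turn [-8.000e-04  2.000e-04 -2.553e-01]
```

View pics/board.png

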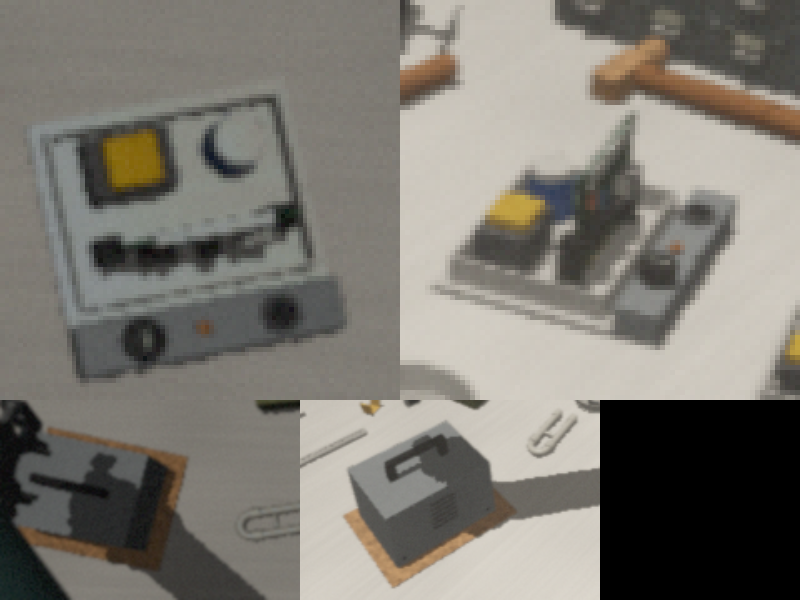

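The crop shows the cover standing in the middle of the mat, and the open controller. The board's parts are at about (345,240) in the top view, with a green tip at (370,233); in the side view the tip is at (341,188). I'll enlarge these with the expected channel outline marked.

```bash
python3 - <<'E'
from h import *
d=dict(np.load("top1.npz"));s=dict(np.load("side1.npz"))
c,n=np.cos(np.radians(12.3)),np.sin(np.radians(12.3))
def W(a,b,z): return (453.8+c*a-n*b,-313.5+n*a+c*b,z)
P=dict(chL=(-25,37,96),chR=(-25,-37,96),bL=(-25,55,96),bR=(-25,-55,96),gL=(-25,55,51),gR=(-25,-55,51))
H=[]
for im,x0,y0,w,h_ in((d,315,215,65,48),(s,318,172,65,48)):
    k=12;a=cv2.resize(im["pixels"][y0:y0+h_,x0:x0+w],None,fx=k,fy=k,interpolation=cv2.INTER_CUBIC)
    a=cv2.convertScaleAbs(a,alpha=1.6,beta=-30)[:, :]
    for m,q in P.items():
        u=proj(im,W(*q));print(m,u.round(1));
        cv2.circle(a,tuple(int(v) for v in ((u-[x0,y0]+.5)*k)),3,(0,0,255),-1)
    H.append(cv2.resize(a,None,fx=.5,fy=.5,interpolation=cv2.INTER_AREA))
cv2.imwrite("pics/ch.png",cv2.resize(np.vstack(H),None,fx=1.04,fy=1.04))
E
```

```text
chL [339.4 238.5]
chR [366.3 233.3]
bL [332.8 239.7]
bR [372.8 232. ]
gL [330.1 241.2]
gR [368.5 233.8]
chL [331.4 198. ]
chR [338.9 188.6]
bL [329.5 200.4]
bR [340.6 186.4]
gL [328.8 211.7]
gR [339.8 197.3]
```

View pics/ch.png

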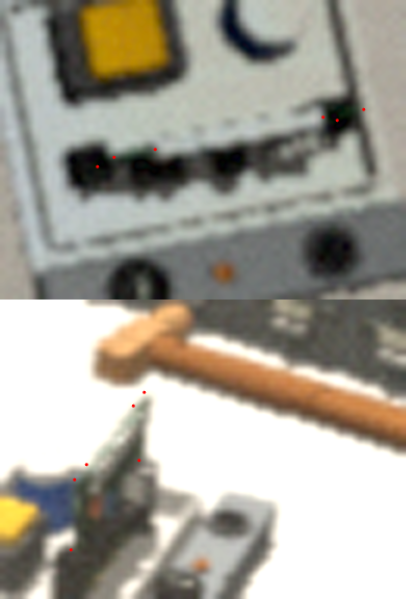

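The marks match the picture to within about 0.5 px: channel from (339,238.5) to (366,233) in the top view, almost no lean. The channel's middle is therefore about (429,-319) at z 96, 25 mm from the cover's middle as it must be. I move there.

>>> {"api": "play_rows", "payload": {
  "commands": [-0.38,0.15,0,0,0,0,-0.38,0.15,0,0,0,0,-0.38,0.15,0,0,0,0,-0.38,0.15,0,0,0,0,-0.38,0.15,0,0,0,0]
}}

```text
t: 12.95
tool_pos: [472.3, 150.8, 237.3]
orientation: [[0.185, 0.983, -0.0], [0.983, -0.185, -0.0], [-0.0, -0.0, -1.0]]
contact_force: [0.4, 0.4, -0.4]
grip_width: 47.4
finger_force: 0.0
```

>>> {"api": "play_rows", "payload": {
  "commands": [-0.38,0.15,0,0,0,0,-0.38,0.15,0,0,0,0,-0.38,0.15,0,0,0,0,-0.38,0.15,0,0,0,0,-0.38,0.15,0,0,0,0]
}}

```text
t: 13.37
tool_pos: [501.1, 0.2, 237.3]
orientation: [[0.186, 0.983, -0.0], [0.983, -0.186, -0.0], [-0.0, -0.0, -1.0]]
contact_force: [1.0, 0.3, 0.2]
grip_width: 47.1
finger_force: 0.0
```

>>> {"api": "play_rows", "payload": {
  "commands": [0,0,0,0,0,-0.051,0,0,0,0,0,-0.051,0,0,0,0,0,-0.051,0,0,0,0,0,-0.051,0,0,0,0,0,-0.051]
}}

```text
t: 13.78
tool_pos: [501.0, 1.7, 237.2]
orientation: [[-0.216, 0.976, -0.0], [0.976, 0.216, -0.0], [0.0, -0.0, -1.0]]
contact_force: [0.3, 0.0, -1.0]
grip_width: 46.9
finger_force: 0.0
```

>>> {"api": "play_rows", "payload": {
  "commands": [-0.38,-0.17,0,0,0,0,-0.38,-0.17,0,0,0,0,-0.38,-0.17,0,0,0,0,-0.38,-0.17,0,0,0,0,-0.38,-0.17,0,0,0,0]
}}

```text
t: 14.2
tool_pos: [468.5, -152.3, 237.3]
orientation: [[-0.212, 0.977, -0.0], [0.977, 0.212, -0.0], [-0.0, -0.0, -1.0]]
contact_force: [0.4, -0.5, 1.6]
grip_width: 46.8
finger_force: 0.0
```

>>> {"api": "play_rows", "payload": {
  "commands": [-0.38,-0.17,0,0,0,0,-0.38,-0.17,0,0,0,0,-0.38,-0.17,0,0,0,0,-0.38,-0.17,0,0,0,0,0,0,0,0,0,0]
}}

```text
t: 14.62
tool_pos: [441.0, -280.1, 236.9]
orientation: [[-0.203, 0.979, -0.001], [0.979, 0.203, -0.003], [-0.002, -0.002, -1.0]]
contact_force: [-1.1, 0.0, -0.7]
grip_width: 46.8
finger_force: 0.0
```

```bash
python3 st.py 429.2 -318.8 160 102.3
```

```text
t 14.62 pos [ 441.  -280.1  236.9] yaw 101.71 tilt [-0.001 -0.003 -1.   ] w 46.8 F [-1.1  0.  -0.7] ff 0.0
 err [-11.8 -38.7 -76.9] shift units now [-0.471 -0.257  1.027] after turn [-0.471 -0.264  1.025] turn [-0.0011  0.0014 -0.0066]
```

>>> {"api": "play_rows", "payload": {
  "commands": [-0.24,-0.13,0,0,0,0,-0.23,-0.13,0,0,0,0,0,0,0,0,0,0,0,0,0.3,0,0,0,0,0,0.3,0,0,0]
}}

```text
t: 15.03
tool_pos: [432.7, -312.1, 192.8]
orientation: [[-0.211, 0.977, 0.003], [0.977, 0.211, -0.002], [-0.002, 0.002, -1.0]]
contact_force: [0.1, -0.7, -0.5]
grip_width: 46.7
finger_force: 0.0
```

>>> {"api": "play_rows", "payload": {
  "commands": [0,0,0.3,0,0,0,0,0,0.12,0,0,0,0,0,0,0,0,0,0,0,0,0,0,0,0,0,0,0,0,0]
}}

```text
t: 15.45
tool_pos: [432.9, -311.9, 162.1]
orientation: [[-0.213, 0.977, 0.002], [0.977, 0.213, -0.001], [-0.001, 0.001, -1.0]]
contact_force: [0.0, -0.6, -0.4]
grip_width: 47.0
finger_force: 0.0
```

```bash
python3 st.py 429.2 -318.8 95 102.3
```

```text
t 15.45 pos [ 432.9 -311.9  162.1] yaw 102.27 tilt [ 0.002 -0.001 -1.   ] w 47.0 F [ 0.  -0.6 -0.4] ff 0.0
 err [ -3.7  -6.9 -67.1] shift units now [-0.078 -0.069  0.894] after turn [-0.079 -0.068  0.894] turn [ 0.0009  0.0009 -0.0003]
```

>>> {"api": "play_rows", "payload": {
  "commands": [-0.08,-0.07,0,0,0,0,0,0,0.2,0,0,0,0,0,0.25,0,0,0,0,0,0.2,0,0,0,0,0,0.1,0,0,0]
}}

```text
t: 15.87
tool_pos: [427.4, -319.4, 104.1]
orientation: [[-0.211, 0.977, -0.001], [0.977, 0.211, -0.0], [-0.0, -0.001, -1.0]]
contact_force: [0.1, 0.3, -0.0]
grip_width: 46.8
finger_force: 0.0
```

>>> {"api": "play_rows", "payload": {
  "commands": [0,0,0,0,0,0,0,0,0,0,0,0,0,0,0,0,0,0,0,0,0,0,0,0,0,0,0,0,0,0],
  "grip": -0.3
}}

```text
t: 16.28
tool_pos: [428.6, -319.2, 105.6]
orientation: [[-0.212, 0.977, 0.001], [0.977, 0.212, -0.001], [-0.001, 0.001, -1.0]]
contact_force: [1.0, 0.4, 0.1]
grip_width: 29.8
finger_force: 0.0
```

```bash
python3 st.py 429.2 -318.8 95 102.3; python3 - <<'E'
from h import *
from station import robot
d=robot.get_image("side")
cv2.imwrite("pics/grip.png",cv2.resize(d["pixels"][140:230,290:390],None,fx=6,fy=6,interpolation=cv2.INTER_CUBIC))
E
```

```text
t 16.28 pos [ 428.6 -319.2  105.6] yaw 102.24 tilt [ 0.001 -0.001 -1.   ] w 29.8 F [1.  0.4 0.1] ff 0.0
 err [  0.6   0.4 -10.6] shift units now [0.003 0.009 0.141] after turn [0.003 0.009 0.141] turn [ 0.0006  0.0009 -0.0006]
```

View pics/grip.png

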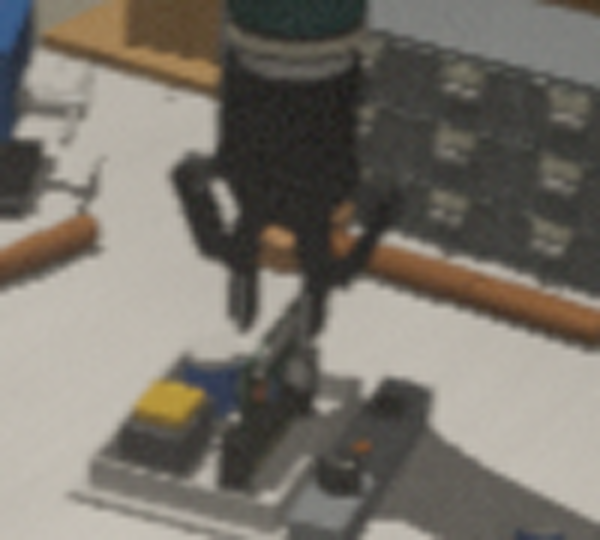

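The fingers straddle the channel: the finger midpoint is at (280,325) in the crop and the channel middle at (278,325). I lower and close.

>>> {"api": "play_rows", "payload": {
  "commands": [0,0.008,0.05,0,0,0,0,0,0.05,0,0,0,0,0,0.03,0,0,0,0,0,0.01,0,0,0,0,0,0,0,0,0]
}}

```text
t: 16.75
tool_pos: [428.5, -318.4, 93.7]
orientation: [[-0.212, 0.977, -0.001], [0.977, 0.212, 0.001], [0.001, -0.001, -1.0]]
contact_force: [0.5, 0.6, -0.3]
grip_width: 30.1
finger_force: 0.0
```

>>> {"api": "play_rows", "payload": {
  "commands": [0,0,0,0,0,0,0,0,0,0,0,0,0,0,0,0,0,0,0,0,0,0,0,0,0,0,0,0,0,0],
  "grip": -1,
  "grip_force": 50
}}

```text
t: 17.17
tool_pos: [428.9, -318.7, 94.3]
orientation: [[-0.212, 0.977, 0.0], [0.977, 0.212, -0.0], [-0.0, 0.0, -1.0]]
contact_force: [1.5, 0.9, -0.3]
grip_width: 6.8
finger_force: 50.1
```

>>> {"api": "play_rows", "payload": {
  "commands": [0,0,0,0,0,0,0,0,0,0,0,0,0,0,0,0,0,0,0,0,0,0,0,0,0,0,0,0,0,0]
}}

```text
t: 17.58
tool_pos: [428.9, -318.7, 94.3]
orientation: [[-0.212, 0.977, 0.0], [0.977, 0.212, -0.0], [-0.0, 0.0, -1.0]]
contact_force: [0.8, 0.5, 1.3]
grip_width: 6.8
finger_force: 50.3
```

```bash
python3 st.py 429.2 -318.8 95 102.3
```

```text
t 17.58 pos [ 428.9 -318.7   94.3] yaw 102.25 tilt [ 0. -0. -1.] w 6.8 F [0.8 0.5 1.3] ff 50.3
 err [ 0.3 -0.1  0.7] shift units now [-0.002  0.004 -0.009] after turn [-0.002  0.004 -0.009] turn [ 0.0002  0.0002 -0.0006]
```

Gripped at a width of about 7 mm, with little side force. I draw the board straight up.

>>> {"api": "play_rows", "payload": {
  "commands": [0,0,-0.04,0,0,0,0,0,-0.06,0,0,0,0,0,-0.08,0,0,0,0,0,-0.08,0,0,0,0,0,-0.08,0,0,0]
}}

```text
t: 18.0
tool_pos: [428.5, -318.7, 120.3]
orientation: [[-0.212, 0.977, -0.0], [0.977, 0.212, -0.0], [0.0, -0.0, -1.0]]
contact_force: [-0.3, -0.2, -1.5]
grip_width: 7.0
finger_force: 49.8
```

>>> {"api": "play_rows", "payload": {
  "commands": [0,0,-0.1,0,0,0,0,0,-0.1,0,0,0,0,0,-0.1,0,0,0,0,0,-0.12,0,0,0,0,0,-0.12,0,0,0]
}}

```text
t: 18.42
tool_pos: [428.7, -318.6, 161.1]
orientation: [[-0.212, 0.977, 0.0], [0.977, 0.212, -0.0], [-0.0, 0.0, -1.0]]
contact_force: [1.0, -0.1, -1.4]
grip_width: 6.8
finger_force: 49.8
```

>>> {"api": "play_rows", "payload": {
  "commands": [0,0,-0.2,0,0,0,0,0,-0.2,0,0,0,0,0,-0.2,0,0,0,0,0,-0.1,0,0,0,0,0,0,0,0,0]
}}

```text
t: 18.83
tool_pos: [429.7, -319.3, 214.9]
orientation: [[-0.212, 0.977, 0.003], [0.977, 0.212, -0.003], [-0.003, 0.002, -1.0]]
contact_force: [0.6, -0.1, -1.7]
grip_width: 6.5
finger_force: 49.9
```

```bash
python3 st.py 632 14.5 205 97.9
```

```text
t 18.83 pos [ 429.7 -319.3  214.9] yaw 102.24 tilt [ 0.003 -0.003 -1.   ] w 6.5 F [ 0.6 -0.1 -1.7] ff 49.9
 err [202.3 333.8  -9.9] shift units now [3.778 3.58  0.128] after turn [4.037 3.284 0.131] turn [0.0016 0.002  0.0482]
```

>>> {"api": "play_rows", "payload": {
  "commands": [0.1,0.09,0,0,0,0,0.2,0.18,0,0,0,0,0.28,0.27,0,0,0,0,0.28,0.27,0,0,0,0,0.28,0.27,0,0,0,0]
}}

```text
t: 19.25
tool_pos: [489.7, -215.9, 211.5]
orientation: [[-0.212, 0.977, -0.002], [0.977, 0.212, 0.001], [0.002, -0.001, -1.0]]
contact_force: [0.5, 0.8, -1.4]
grip_width: 6.6
finger_force: 49.8
```

>>> {"api": "play_rows", "payload": {
  "commands": [0.28,0.27,0,0,0,0,0.28,0.27,0,0,0,0,0.28,0.27,0,0,0,0,0.28,0.27,0,0,0,0,0.28,0.27,0,0,0,0]
}}

```text
t: 19.67
tool_pos: [566.3, -91.5, 211.3]
orientation: [[-0.213, 0.977, -0.002], [0.977, 0.213, 0.001], [0.001, -0.002, -1.0]]
contact_force: [0.9, -1.1, -2.0]
grip_width: 7.3
finger_force: 49.8
```

>>> {"api": "play_rows", "payload": {
  "commands": [0.28,0.27,0,0,0,0,0.28,0.27,0,0,0,0,0.28,0.27,0,0,0,0,0.28,0.27,0,0,0,0,0.16,0.15,0,0,0,0]
}}

```text
t: 20.08
tool_pos: [636.5, 24.7, 211.2]
orientation: [[-0.216, 0.976, -0.001], [0.976, 0.216, 0.003], [0.003, -0.001, -1.0]]
contact_force: [0.1, 0.4, -0.8]
grip_width: 6.9
finger_force: 49.8
```

>>> {"api": "play_rows", "payload": {
  "commands": [0,0,0,0,0,0.024,0,0,0,0,0,0.024,0,0,0,0,0,0,0,0,0,0,0,0,0,0,0,0,0,0]
}}

```text
t: 20.5
tool_pos: [635.7, 19.8, 211.9]
orientation: [[-0.139, 0.99, -0.001], [0.99, 0.139, 0.0], [0.0, -0.001, -1.0]]
contact_force: [0.1, -0.6, -2.3]
grip_width: 6.7
finger_force: 49.8
```

```bash
python3 st.py 632 14.5 160 97.9
```

```text
t 20.5 pos [635.7  19.8 211.9] yaw 97.98 tilt [-0.001  0.    -1.   ] w 6.7 F [ 0.1 -0.6 -2.3] ff 49.8
 err [ -3.7  -5.3 -51.9] shift units now [-0.063 -0.058  0.692] after turn [-0.063 -0.059  0.692] turn [-0.0008 -0.0002  0.0009]
```

>>> {"api": "play_rows", "payload": {
  "commands": [-0.06,-0.06,0.1,0,0,0,0,0,0.2,0,0,0,0,0,0.2,0,0,0,0,0,0.15,0,0,0,0,0,0.05,0,0,0]
}}

```text
t: 20.92
tool_pos: [630.8, 13.6, 157.6]
orientation: [[-0.137, 0.99, -0.004], [0.991, 0.137, -0.0], [0.0, -0.004, -1.0]]
contact_force: [0.8, -0.1, -1.7]
grip_width: 6.7
finger_force: 49.8
```

>>> {"api": "play_rows", "payload": {
  "commands": [0,0,0,0,0,0,0,0,0,0,0,0,0,0,0,0,0,0,0,0,0,0,0,0,0,0,0,0,0,0]
}}

```text
t: 21.33
tool_pos: [632.8, 14.5, 160.9]
orientation: [[-0.138, 0.99, 0.001], [0.99, 0.138, -0.0], [-0.0, 0.001, -1.0]]
contact_force: [-0.1, -0.2, -2.0]
grip_width: 6.5
finger_force: 49.8
```

```bash
python3 st.py 632 14.5 135 97.9;  python3 - <<'E'
from h import *
from station import robot
d=robot.get_image("top")
np.savez("top2.npz",**d)
im=d["pixels"];hsv=cv2.cvtColor(im,cv2.COLOR_BGR2HSV).astype(int);h,S,V=[hsv[...,i] for i in range(3)]
c,s=np.cos(np.radians(7.9)),np.sin(np.radians(7.9))
for b in(-70,-62,62,70):
    # profile along block x at top, z 45, ends of block beyond the board
    row=[]
    for a in range(-20,21,2):
        u=proj(d,(632+c*a-s*b,14.5+s*a+c*b,45));row.append(int(V[int(round(u[1])),int(round(u[0]))]))
    print(b,row)
E
```

```text
t 21.33 pos [632.8  14.5 160.9] yaw 97.93 tilt [ 0.001 -0.    -1.   ] w 6.5 F [-0.1 -0.2 -2. ] ff 49.8
 err [ -0.8  -0.  -25.9] shift units now [ 0.001 -0.011  0.345] after turn [ 0.001 -0.01   0.345] turn [0.0008 0.0002 0.0003]
-70 [46, 46, 39, 42, 39, 43, 44, 44, 41, 43, 43, 37, 41, 41, 41, 39, 39, 40, 37, 37, 41]
-62 [48, 44, 44, 44, 41, 47, 47, 46, 45, 45, 44, 42, 42, 43, 45, 45, 45, 41, 41, 41, 47]
62 [49, 48, 48, 48, 45, 45, 51, 52, 52, 52, 54, 54, 51, 49, 49, 50, 50, 51, 52, 50, 50]
70 [40, 40, 48, 50, 42, 44, 48, 48, 44, 49, 49, 49, 39, 39, 49, 49, 49, 49, 52, 52, 50]
```

```bash
python3 - <<'E'
from h import *
c,s=np.cos(np.radians(7.9)),np.sin(np.radians(7.9))
for f in("top.npz","side.npz"):
    d=dict(np.load(f));g=cv2.cvtColor(d["pixels"],6).astype(np.float32)
    for B in(range(-65,-20,3),range(-20,21,3),range(21,66,3)):
        A=np.arange(-50,51,2.)
        pr=[]
        for a in A:
            P=np.array([proj(d,(632+c*a-s*b,14.5+s*a+c*b,45)) for b in B],np.float32)
            pr.append(cv2.remap(g,P[:,0].copy(),P[:,1].copy(),1).mean())
        print(f,np.round(pr[:]).astype(int).tolist())
E
```

```text
top.npz [22, 24, 34, 49, 61, 67, 68, 69, 69, 69, 68, 68, 68, 68, 68, 67, 68, 68, 68, 66, 60, 50, 37, 27, 21, 22, 26, 28, 31, 39, 51, 60, 64, 65, 66, 66, 66, 65, 65, 65, 65, 64, 64, 64, 64, 65, 68, 77, 91, 105, 113]
top.npz [17, 21, 33, 49, 62, 69, 70, 70, 70, 70, 69, 69, 70, 70, 70, 69, 69, 69, 69, 67, 62, 52, 38, 25, 19, 20, 26, 29, 31, 38, 49, 60, 65, 67, 67, 66, 66, 66, 66, 66, 66, 66, 66, 66, 66, 66, 69, 78, 92, 105, 112]
top.npz [19, 23, 34, 49, 61, 68, 71, 71, 70, 70, 70, 70, 70, 70, 70, 69, 69, 70, 69, 67, 62, 52, 38, 26, 20, 21, 25, 29, 32, 39, 50, 60, 65, 67, 67, 67, 66, 66, 67, 67, 66, 66, 66, 66, 65, 66, 69, 79, 92, 106, 112]
side.npz [68, 73, 78, 81, 83, 84, 84, 84, 84, 84, 84, 84, 84, 84, 84, 84, 85, 86, 86, 85, 83, 80, 78, 75, 73, 71, 71, 73, 76, 79, 82, 82, 83, 83, 83, 83, 83, 83, 83, 83, 84, 84, 85, 90, 101, 119, 139, 156, 168, 173, 176]
side.npz [65, 71, 77, 81, 83, 84, 85, 85, 85, 84, 83, 84, 84, 84, 83, 83, 83, 81, 78, 74, 71, 69, 68, 68, 67, 67, 68, 71, 75, 79, 81, 82, 83, 83, 83, 83, 83, 83, 83, 83, 83, 84, 85, 90, 101, 118, 138, 155, 166, 172, 174]
side.npz [64, 70, 76, 81, 84, 85, 85, 85, 85, 85, 85, 85, 84, 84, 84, 83, 83, 82, 78, 74, 70, 69, 68, 68, 67, 67, 69, 71, 74, 78, 81, 83, 84, 84, 83, 83, 83, 83, 83, 83, 83, 83, 85, 89, 99, 116, 137, 155, 167, 172, 174]
```

The top view puts the groove's middle at +1 mm, so about (633,14.6), and the tool is already there. I lower into the funnel with force checks.

>>> {"api": "play_rows", "payload": {
  "commands": [0,0,0.1,0,0,0,0,0,0.14,0,0,0,0,0,0.1,0,0,0,0,0,0.06,0,0,0,0,0,0.02,0,0,0]
}}

```text
t: 21.8
tool_pos: [631.4, 14.4, 126.8]
orientation: [[-0.138, 0.99, -0.003], [0.99, 0.138, -0.0], [0.0, -0.003, -1.0]]
contact_force: [0.3, 0.1, -1.7]
grip_width: 6.8
finger_force: 49.8
```

>>> {"api": "play_rows", "payload": {
  "commands": [0,0,0.02,0,0,0,0,0,0.02,0,0,0,0,0,0.02,0,0,0,0,0,0,0,0,0,0,0,0,0,0,0]
}}

```text
t: 22.22
tool_pos: [632.5, 14.5, 124.3]
orientation: [[-0.138, 0.99, 0.0], [0.99, 0.138, -0.0], [-0.0, 0.0, -1.0]]
contact_force: [0.8, -0.3, -1.6]
grip_width: 6.8
finger_force: 49.8
```

```bash
python3 st.py 633 14.6 103.3 97.9
```

```text
t 22.22 pos [632.5  14.5 124.3] yaw 97.92 tilt [ 0. -0. -1.] w 6.8 F [ 0.8 -0.3 -1.6] ff 49.8
 err [  0.5   0.1 -21. ] shift units now [0.001 0.007 0.28 ] after turn [0.001 0.007 0.28 ] turn [0.0002 0.0001 0.0003]
```

>>> {"api": "play_rows", "payload": {
  "commands": [0,0.005,0.015,0,0,0,0,0,0.015,0,0,0,0,0,0.015,0,0,0,0,0,0.015,0,0,0,0,0,0,0,0,0]
}}

```text
t: 22.63
tool_pos: [632.4, 14.4, 119.2]
orientation: [[-0.138, 0.99, -0.001], [0.99, 0.138, -0.0], [-0.0, -0.001, -1.0]]
contact_force: [-0.4, 0.0, -2.2]
grip_width: 6.7
finger_force: 49.8
```

```bash
python3 st.py 633 14.6 103.3 97.9
```

```text
t 22.63 pos [632.4  14.4 119.2] yaw 97.92 tilt [-0.001 -0.    -1.   ] w 6.7 F [-0.4  0.  -2.2] ff 49.8
 err [  0.6   0.2 -15.9] shift units now [0.001 0.008 0.212] after turn [0.001 0.008 0.212] turn [-0.0005  0.      0.0002]
```

Foot at about 31 mm, inside the straight part with no contact. I continue down.

>>> {"api": "play_rows", "payload": {
  "commands": [0,0,0.03,0,0,0,0,0,0.03,0,0,0,0,0,0.03,0,0,0,0,0,0.02,0,0,0,0,0,0,0,0,0]
}}

```text
t: 23.05
tool_pos: [632.5, 14.5, 110.8]
orientation: [[-0.138, 0.99, -0.001], [0.99, 0.138, -0.0], [0.0, -0.001, -1.0]]
contact_force: [-0.7, 0.5, -1.3]
grip_width: 6.4
finger_force: 49.7
```

>>> {"api": "play_rows", "payload": {
  "commands": [0,0,0.02,0,0,0,0,0,0.02,0,0,0,0,0,0.01,0,0,0,0,0,0,0,0,0,0,0,0,0,0,0]
}}

```text
t: 23.47
tool_pos: [632.5, 14.4, 107.4]
orientation: [[-0.138, 0.99, -0.0], [0.99, 0.138, -0.0], [-0.0, -0.0, -1.0]]
contact_force: [-1.4, -0.8, -2.8]
grip_width: 7.0
finger_force: 49.8
```

```bash
python3 st.py 633 14.6 103.3 97.9
```

```text
t 23.47 pos [632.5  14.4 107.4] yaw 97.92 tilt [-0. -0. -1.] w 7.0 F [-1.4 -0.8 -2.8] ff 49.8
 err [ 0.5  0.2 -4.1] shift units now [0.002 0.006 0.054] after turn [0.002 0.006 0.054] turn [-0.0003  0.      0.0002]
```

>>> {"api": "play_rows", "payload": {
  "commands": [0,0,0.01,0,0,0,0,0,0.01,0,0,0,0,0,0.01,0,0,0,0,0,0.01,0,0,0,0,0,0,0,0,0]
}}

```text
t: 23.88
tool_pos: [632.6, 14.5, 104.5]
orientation: [[-0.138, 0.99, -0.0], [0.99, 0.138, -0.0], [-0.0, -0.0, -1.0]]
contact_force: [-2.2, 0.6, -3.0]
grip_width: 7.0
finger_force: 49.9
```

>>> {"api": "play_rows", "payload": {
  "commands": [0,0,0.01,0,0,0,0,0,0.01,0,0,0,0,0,0,0,0,0,0,0,0,0,0,0,0,0,0,0,0,0]
}}

```text
t: 24.3
tool_pos: [632.8, 14.5, 103.3]
orientation: [[-0.138, 0.99, 0.0], [0.99, 0.138, -0.0], [-0.0, 0.0, -1.0]]
contact_force: [-3.5, -0.9, 2.3]
grip_width: 6.8
finger_force: 50.3
```

```bash
python3 st.py 633 14.6 103.3 97.9
```

```text
t 24.3 pos [632.8  14.5 103.3] yaw 97.93 tilt [ 0. -0. -1.] w 6.8 F [-3.5 -0.9  2.3] ff 50.3
 err [ 0.2  0.1 -0. ] shift units now [0.001 0.003 0.001] after turn [0.001 0.003 0.001] turn [0.0001 0.0001 0.0003]
```

Foot on the floor at the expected height, with the force turning to +2 N. I nudge it down a little to make sure it is seated, then open in steps.

>>> {"api": "play_rows", "payload": {
  "commands": [0,-0.005,0.005,0,0,0,0,0,0.005,0,0,0,0,0,0,0,0,0,0,0,0,0,0,0,0,0,0,0,0,0]
}}

```text
t: 24.72
tool_pos: [632.8, 14.5, 103.3]
orientation: [[-0.138, 0.99, 0.001], [0.99, 0.138, -0.0], [-0.0, 0.001, -1.0]]
contact_force: [-3.7, -1.3, 6.2]
grip_width: 6.9
finger_force: 51.0
```

>>> {"api": "play_rows", "payload": {
  "commands": [0,0,0,0,0,0,0,0,0,0,0,0,0,0,0,0,0,0,0,0,0,0,0,0,0,0,0,0,0,0],
  "grip": -0.72,
  "grip_force": 20
}}

```text
t: 25.13
tool_pos: [632.6, 14.5, 102.3]
orientation: [[-0.138, 0.99, 0.0], [0.99, 0.138, 0.0], [0.0, 0.0, -1.0]]
contact_force: [-0.1, -1.2, 0.1]
grip_width: 12.2
finger_force: 0.0
```

>>> {"api": "play_rows", "payload": {
  "commands": [0,0,0,0,0,0,0,0,0,0,0,0,0,0,0,0,0,0,0,0,0,0,0,0,0,0,0,0,0,0],
  "grip": -0.55
}}

```text
t: 25.55
tool_pos: [632.3, 14.5, 102.4]
orientation: [[-0.138, 0.99, 0.0], [0.99, 0.138, -0.0], [-0.0, 0.0, -1.0]]
contact_force: [-0.7, -0.2, -0.4]
grip_width: 18.7
finger_force: 0.0
```

>>> {"api": "play_rows", "payload": {
  "commands": [0,0,0,0,0,0,0,0,0,0,0,0,0,0,0,0,0,0,0,0,0,0,0,0,0,0,0,0,0,0],
  "grip": -0.35
}}

```text
t: 25.97
tool_pos: [632.3, 14.5, 102.4]
orientation: [[-0.138, 0.99, -0.0], [0.99, 0.138, -0.0], [-0.0, -0.0, -1.0]]
contact_force: [0.2, -0.3, -0.1]
grip_width: 27.4
finger_force: 0.1
```

>>> {"api": "play_rows", "payload": {
  "commands": [0,0,0,0,0,0,0,0,0,0,0,0,0,0,0,0,0,0,0,0,0,0,0,0,0,0,0,0,0,0],
  "grip": 0.1
}}

```text
t: 26.38
tool_pos: [632.4, 14.5, 102.4]
orientation: [[-0.138, 0.99, 0.0], [0.99, 0.138, -0.0], [-0.0, 0.0, -1.0]]
contact_force: [-0.2, 0.2, 0.1]
grip_width: 46.8
finger_force: 0.0
```

>>> {"api": "play_rows", "payload": {
  "commands": [0,0,0,0,0,0,0,0,-0.04,0,0,0,0,0,-0.08,0,0,0,0,0,-0.1,0,0,0,0,0,-0.1,0,0,0],
  "grip": 0.3
}}

```text
t: 26.8
tool_pos: [632.5, 14.5, 127.3]
orientation: [[-0.138, 0.99, 0.0], [0.99, 0.138, 0.0], [-0.0, 0.0, -1.0]]
contact_force: [-0.1, 0.4, 0.3]
grip_width: 55.6
finger_force: 0.0
```

>>> {"api": "play_rows", "payload": {
  "commands": [0,0,-0.2,0,0,0,0,0,-0.3,0,0,0,0,0,-0.3,0,0,0,0,0,-0.3,0,0,0,0,0,-0.2,0,0,0]
}}

```text
t: 27.22
tool_pos: [633.2, 14.8, 227.4]
orientation: [[-0.138, 0.99, 0.004], [0.99, 0.138, 0.0], [-0.0, 0.004, -1.0]]
contact_force: [1.1, 0.1, 0.5]
grip_width: 55.6
finger_force: 0.0
```

>>> {"api": "play_rows", "payload": {
  "commands": [-0.3,0,0,0,0,0,-0.4,0,0,0,0,0,-0.4,0,0,0,0,0,-0.4,0,0,0,0,0,-0.4,0,0,0,0,0]
}}

```text
t: 27.63
tool_pos: [652.2, -128.0, 225.2]
orientation: [[-0.138, 0.99, 0.001], [0.99, 0.138, -0.0], [-0.001, 0.001, -1.0]]
contact_force: [0.5, -0.3, -0.5]
grip_width: 55.4
finger_force: 0.0
```

>>> {"api": "play_rows", "payload": {
  "commands": [-0.4,0,0,0,0,0,-0.4,0,0,0,0,0,-0.3,0,0,0,0,0,0,0,0,0,0,0,0,0,0,0,0,0]
}}

```text
t: 28.05
tool_pos: [663.1, -210.5, 224.4]
orientation: [[-0.135, 0.991, 0.0], [0.991, 0.135, -0.0], [-0.0, 0.0, -1.0]]
contact_force: [-0.0, 0.5, -0.1]
grip_width: 55.2
finger_force: 0.0
```

```bash
python3 - <<'E'
from h import *
from station import robot
d=robot.get_image("top");s=robot.get_image("side")
np.savez("top3.npz",**d);np.savez("side3.npz",**s)
H=np.zeros((600,800,3),np.uint8)
H[:300,:400]=cv2.resize(d["pixels"][135:203,187:278],(400,300),interpolation=2)
H[:300,400:]=cv2.resize(s["pixels"][195:263,182:273],(400,300),interpolation=2)
H[300:,:400]=cv2.resize(d["pixels"],(400,300));H[300:,400:]=cv2.resize(s["pixels"],(400,300))
cv2.imwrite("pics/final.png",H)
E
```

```text
(no output)
```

View pics/final.png

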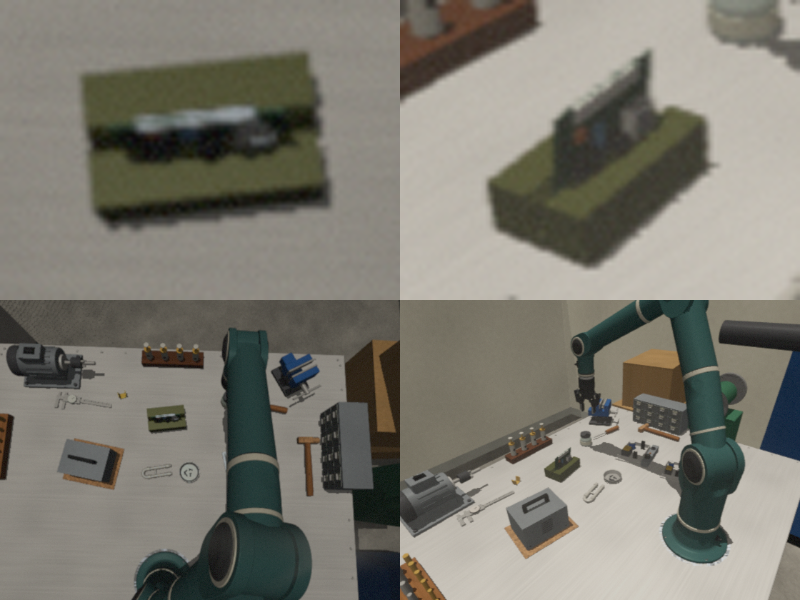

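The board stands upright in the groove, midway along the block (crop top-left, (200,125)). The cover stands on the mat, the bystanders lie as before and the gripper is clear. I hand it in.

```bash
python3 -c "
from station import robot
print(robot.hand_in())"
```

```text
the job is handed in; nothing more can be done
None
```

The job is handed in at about 28 s: the cover stands rim down on the middle of the mat, the board stands upright in the block's groove about midway along, and the last pictures show the other things where they lay and the gripper clear.

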